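# Hang the angled inspection lamp on its rail

## Task

Take the orange and black inspection lamp out of its charging dock and hang it by its steel hook on the horizontal rail of the inspection stand, under the hood and between the two blue collars, with its handle on your side of the rail and its head shining away from you. Lower it gently until the rail is felt to carry it, then let go slowly, at the angle at which it balances, so that its off-centre weight does not make it swing. Leave everything else where it is.

Things in the scene. Friction and masses are not known exactly. Their poses are not given: they have to be found in the camera images.
- lamp_grip (a point): Middle of the lamp's black handle (rubber sleeve between two orange bands): box 105 x 24 x 20 mm, pinch the 24 mm along y. Lamp axes: in the dock z is up, x level, away from the head. Handle rises toward +x at 30 deg, x -55 to 36 mm from here. Symmetric in y. Mass 0.2 to 0.35 kg, centre of mass at x -42, z -58 mm: off-centre. Fingers have 15 mm free to either side along x.
- lamp_head (a point): Centre of the lit end of the orange round head, 36 mm in diameter. The head hangs along the lamp's -z from the handle's low end; this point is at (-55, 0, -111) mm from lamp_grip. Axes as lamp_grip.
- lamp_hook (a point): Seat of the steel strap hook: rail centre when seated; (88, 0, 67) mm from lamp_grip in lamp axes. Balanced on the rail, the lamp is pitched 46 deg from its dock attitude (-46 deg about its y: hook side up); the hook is then an inverted V on two upright legs, 20 mm inside, 18 mm wide in y, top 11 mm over the seat, free far leg ending 23 mm below it, near leg joined to the handle 69 mm below it: seat at 340 mm clears the rail.
- dock: Fixed grey charging dock, base 160 x 86 x 10 mm; origin on the bench, 140 mm under lamp_grip, axes as the lamp's while docked. The head stands on a pad, the handle lies in two open saddles at x -29 and +31 mm, 9 mm thick, out to y +-33 mm, their lips below the handle's top; a fence 44 mm high round the head's foot. The lamp lifts straight up.
- stand: Fixed stand; origin on the bench under the middle of a level round rail 12 mm thick; y along the rail, x across it, away from the robot, z up. The rail is clamped with its centre 285 to 305 mm up, not listed: feel for it or look. Blue collars on it at y +-50 mm, 8 mm wide, posts at y +-135 mm. Base 170 x 300 x 8 mm, fixed board on it behind the rail.
- hood_edge (a point): Middle of the lower front edge of the stand's white hood, 95 mm before the rail and 435 mm over the bench; axes as stand. The hood is 300 mm wide, 155 mm deep, with a tape roll on top, and covers the rail: a gripper pointing straight down has no room. Come in under this edge, tool tilted 35 to 50 deg, pointing away from the robot and down.
- multimeter: Bystander: yellow multimeter, loose; leave it alone.
- mouse: Bystander: dark mouse, loose; leave it alone.
- solder_reel: Bystander: blue solder spool, loose; leave it alone.
- marker: Bystander: black marker, loose; leave it alone.
- spray: Bystander: small black pump bottle, loose; leave it alone.
- board_teal: Bystander: teal circuit board, loose; leave it alone.

How it is judged (in metres and radians):
On the way, in this order (a step that is already met when the one before it is completed fails the run):
1. the lamp is lifted out of its dock (distance of lamp_grip from where it was at the start of the episode above 0.06 m and contact force between lamp and dock below 0.01 N), for 0.1 s.
2. the hook sits on the rail between the collars and the rail takes weight while the fingers still hold the lamp (x of lamp_hook in the frame of stand between -0.008 and 0.008 m and y of lamp_hook in the frame of stand between -0.05 and 0.05 m and z of lamp_hook in the frame of stand between 0.277 and 0.313 m and contact force between lamp and stand above 0.5 N and contact force between lamp and the fingers above 0.3 N), for 0.2 s.
At the end, for the whole second after the job is handed in: Lamp released, still, hanging from the rail alone: hook seat within 8 mm of the rail line, at rail height (277 to 313 mm up), within 50 mm of the rail middle, square to it within 0.25 rad, grip not over 10 mm beyond the rail; under 0.03 m/s, 0.3 rad/s (x of lamp_hook in the frame of stand between -0.008 and 0.008 m and y of lamp_hook in the frame of stand between -0.05 and 0.05 m and z of lamp_hook in the frame of stand between 0.277 and 0.313 m and contact force between lamp and stand above 1 N and contact force between lamp and the fingers below 0.01 N and linear speed of lamp below 0.03 m/s and angular speed of lamp below 0.3 rad/s and angle between the y axis of lamp_hook and the y axis of stand, either way round below 0.25 rad and x of lamp_grip in the frame of stand below 0.01 m); the robot touches nothing.
It fails at once if the released lamp swings hard on the rail (over 2.5 rad/s) (contact force between lamp and stand above 0.05 N and contact force between lamp and the fingers below 0.01 N and angular speed of lamp above 2.5 rad/s).
It fails at once if the lamp is pressed or knocked on the stand with more than 25 N (contact force between lamp and stand above 25 N).
It fails at once if a bystander is moved more than 20 mm (distance of any of multimeter, mouse, solder_reel, marker, spray, board_teal from where it was at the start of the episode above 0.02 m).
It also fails if it takes over 64 s, if anything falls off the work surface, if the arm or the gripper's body presses on something with over 40 N, if the wrist force passes 120 N, or if a joint passes its speed limit or range.

## Robot

A 6-joint arm with a two-finger parallel gripper is mounted at the origin on a cart in front of the work surface, level with it; the furniture and walls round the work are solid. World frame = base frame: x ahead of the robot, y to its left, z up, the work surface at z = 0. Lengths are in mm, angles in rad, forces in N, time in s.
With the tool pointing down it reaches from about 300 to 775 mm from the base axis. Payload 14.6 kg.
Tool frame: the origin (TCP) lies at the very end of the fingers, on their centre line; the grasp point (between the pads) lies 19 mm behind it; z points along the fingers, y is the line along which they close (so a half turn about z gives the same grasp; the last joint's range is limited). The gripper opens to 94 mm and grips with 3 to 60 N. Pads are 16 mm wide; open, the fingers measure 119 mm over their backs; the gripper's body (75 mm by 177 mm) begins 78 mm behind the grasp point.
Start: joints at [-1.41, 0.3, 1.521, -0, 1.321, -0.067], TCP at [124.203, -535.783, 205.446] pointing down, gripper open.
Joint ranges: [-3.03, 3.03], [-0.79, 2.21], [0.23, 2.52], [-1.04, 4.18], [0, 3.07], [-2.55, 2.55]. Speed limits (rad/s): [2.22, 2.22, 2.57, 3.14, 3.14, 3.14].

## Interface

Orientations are given as a 3x3 rotation matrix whose columns are the frame's x, y, z axes.
In Python, from bench import env, cams gives the robot as it stands. The module is installed in compiled form; this text tells all that it offers.
- The arm moves only by the shell command python3 -m handwheel 'ROWS' [OPENING] [FORCE]. ROWS is JSON, a list of rows, each an object of numbers: "dx", "dy", "dz": the shift along the tool's x, y, z in mm; "wx", "wy", "wz": the turn, a rotation vector about the tool's x, y, z in rad. A call has 1 to 8 rows; each row is the pose to reach, as a shift and turn from the pose commanded when the call began, along the tool's axes at that moment; what a row does not reach only later rows make up. A row lasts 1/8 s, in which the tool goes at most 62.5 mm and 10.7 degrees, less where a joint would pass 70% of its speed; a pose out of reach is approached as far as the arm can. A call with a gripper value outside its range is refused whole. OPENING is the opening in per cent of the stroke, from 0 (shut) to 100 (fully open), set as the call begins (- or left out, the last holds). The fingers move at their own pace and stop on an object; FORCE is the grip in N (left out, the last holds). Time passes only in rows, so rows that repeat a pose let the fingers close. It gives the time, the measured TCP pose, the force and the opening at its end, in the units of the state.
- env.get_obs(): the state, without advancing time (a new reading comes with each control period).
- cams.camera(name): name is "scene" or "top" or "wrist"; returns a dict with "color" (384x512x3 uint8, red, green, blue), "depth" (384x512 float32, mm along the optical axis (not along the pixel's ray), 0 where there is no reading), "fx", "fy", "cx", "cy" (pixels), "T" (4x4, takes a point from camera to world coordinates). Camera axes: x right, y up, looking along -z (the intrinsics and any distortion apply to the point x, -y, -z); pixel columns grow to the right and rows downward; lengths in mm; the calibration is good to about 2 mm. A picture is of the moment at which its call begins.
- env.finish_job(): hands the job in, once; it reports no verdict.
The state is a dict: "time_s": time; "joint_pos": joint angles; "joint_vel": joint speeds; "effort": joint torques, N m; "eef_pos": TCP position; "orientation": TCP orientation; "contact_force": force on the tool from outside, world axes, zero at the start; "torque": the same for the moment, N m; "finger_gap": opening from 0.0 (shut) to 1.0 (fully open).
Only numpy, scipy, OpenCV 4.12 (cv2) and the standard library are available. Lean on these libraries where they do the work, as an engineer would, in place of code of your own. Each camera call takes 0.05 s, during which the arm holds its last target. There are 200 camera calls.

## Working session

There is one attempt and no reset: what is moved stays moved. The work goes in short steps, Python scripts to look and compute and a shell command to move; the robot and the scene stay as the last step left them, time stands still between calls to the robot, and variables do not carry over. Pictures are saved under pics/ and viewed, on a budget of 10 in all, crops included, one or two more only if the job needs it, and the job is handed in when it is done.

```bash
mkdir -p pics; cat > h.py <<'E'
import numpy as np, cv2
from bench import env, cams
def snap(n,fn=None,crop=None,scale=1):
    c=cams.camera(n); np.savez('pics/'+(fn or n)+'.npz',**c)
    im=c['color'][:,:,::-1].copy()
    if crop: x0,y0,x1,y1=crop; im=im[y0:y1,x0:x1]
    im=cv2.resize(im,None,fx=scale,fy=scale,interpolation=cv2.INTER_CUBIC)
    cv2.imwrite('pics/'+(fn or n)+'.png',im); return c
def world(c,u,v,d=None):
    d=float(c['depth'][int(v),int(u)]) if d is None else d
    p=np.array([(u-c['cx'])/c['fx']*d,-(v-c['cy'])/c['fy']*d,-d,1])
    return (c['T']@p)[:3]
def cloud(c):
    h,w=c['depth'].shape; v,u=np.mgrid[:h,:w]; d=c['depth']
    P=np.stack([(u-c['cx'])/c['fx']*d,-(v-c['cy'])/c['fy']*d,-d,np.ones_like(d)],-1)@np.array(c['T']).T
    return P[...,:3]
E
python3 - <<'E'
from h import *
for n in ('scene','top'):
    c=snap(n,n+'0',scale=1.5); print(n,[k for k in c], c['fx'],c['T'].round(2).tolist())
o=env.get_obs(); print(o)
E
```

```text
scene ['color', 'depth', 'fx', 'fy', 'cx', 'cy', 'T'] 477.9720805917074 [[-0.59, 0.52, -0.61, -555.02], [-0.8, -0.37, 0.46, 847.49], [0.01, 0.77, 0.64, 1336.37], [0.0, 0.0, 0.0, 1.0]]
top ['color', 'depth', 'fx', 'fy', 'cx', 'cy', 'T'] 417.3418200299947 [[0.01, 0.99, -0.11, 341.76], [-1.0, 0.01, 0.01, 59.47], [0.01, 0.11, 0.99, 2097.31], [0.0, 0.0, 0.0, 1.0]]
{'time_s': 0.1, 'joint_pos': array([-1.40956217e+00,  3.00387846e-01,  1.52148034e+00,  1.12561421e-05,
        1.32073218e+00, -6.65771796e-02]), 'joint_vel': array([ 0.00110553, -0.00122607, -0.00204493,  0.00079791, -0.00057688,
       -0.00084725]), 'effort': array([ 1.16351348e-03, -5.32649231e+01, -3.53287303e+01,  7.09242490e-02,
        2.34777981e-02, -5.34850994e-05]), 'eef_pos': array([ 124.19084763, -535.56133402,  204.97462263]), 'orientation': array([[ 9.74163665e-01,  2.25843154e-01, -1.51009356e-04],
       [ 2.25843191e-01, -9.74163159e-01,  9.96389053e-04],
       [ 7.79198958e-05, -1.00475045e-03, -9.99999492e-01]]), 'contact_force': array([ 0.73144503, -0.61238968, -0.06724643]), 'torque': array([ 0.02708328, -0.04667655,  0.02796442]), 'finger_gap': 0.9998424531475595}
```

View pics/scene0.png

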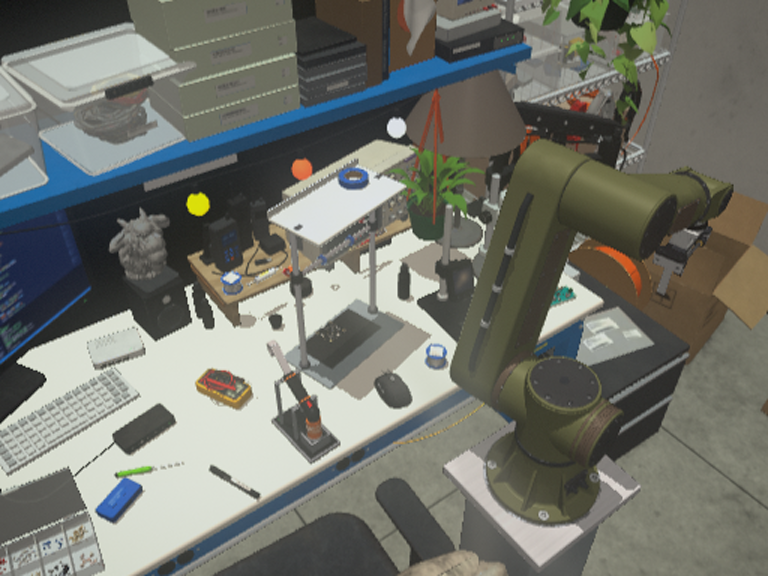

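View pics/top0.png

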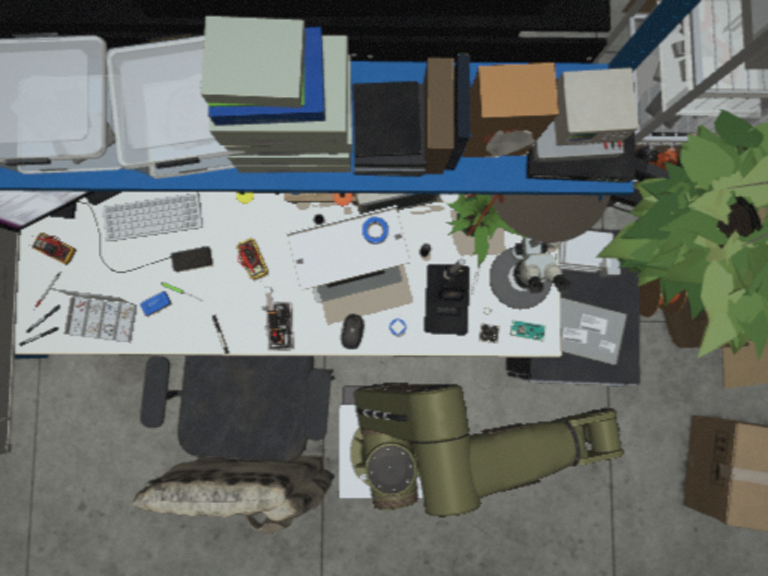

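The scene view shows the docked lamp at about (300,400) and the stand with its white hood at about (340,200). In the top view the dock is at (279,325) and the hood at (350,248). Next I'll crop closer and measure.

```bash
python3 - <<'E'
from h import *
s=dict(np.load('pics/scene0.npz'));t=dict(np.load('pics/top0.npz'))
a=cv2.resize(s['color'][220:315,165:245,::-1],(400,475),interpolation=cv2.INTER_CUBIC)
b=cv2.resize(t['color'][185:245,165:215,::-1],(395,475),interpolation=cv2.INTER_CUBIC)
cv2.imwrite('pics/crop1.png',np.hstack([a,b]))
for n,c in (('s',s),('t',t)):
    P=cloud(c); d=c['depth']>0
    # hood: white, z 420..470
    m=d&(P[...,2]>415)&(P[...,2]<470)&(P[...,0]>300)&(P[...,0]<900)&(abs(P[...,1]-60)<300)&(c['color'].min(-1)>150)
    q=P[m]; print(n,m.sum(),np.median(q[:,2]))
    r=cv2.minAreaRect(q[:,:2].astype(np.float32)); print(r, cv2.boxPoints(r).round(0).tolist())
    # dock/lamp
    m=d&(P[...,2]>15)&(P[...,2]<260)&(abs(P[...,0]-370)<110)&(abs(P[...,1]-290)<110)
    q=P[m]; print(m.sum(),q.min(0),q.max(0))
    for z0 in (15,60,100,130,160,190): 
        k=q[(q[:,2]>z0)&(q[:,2]<z0+30)]; 
        if len(k): print(z0,len(k),k.mean(0).round(1))
P=cloud(t)
for u,v in [(279,325),(279,345),(270,292),(352,330),(398,327),(220,334),(253,258)]: print(u,v,world(t,u/1.5,v/1.5).round(0))
E
```

```text
s 2025 444.64263019599196
((617.740234375, 57.22178649902344), (162.17913818359375, 431.5132751464844), 14.799534797668457) [[484.0, 245.0], [594.0, -172.0], [751.0, -131.0], [641.0, 287.0]]
886 [328.65238139 327.04213574  15.07696683] [479.16940432 399.61121131 200.92910034]
15 226 [366.9 368.9  30.3]
60 109 [379.  372.9  77.4]
100 183 [385.9 365.6 117.1]
130 187 [424.1 366.1 144.5]
160 87 [454.8 366.4 171.9]
190 14 [476.  370.1 194.6]
t 2584 448.22691187482997
((603.14453125, 119.37355041503906), (156.12255859375, 300.3513488769531), 14.598586082458496) [[490.0, 245.0], [565.0, -46.0], [717.0, -6.0], [641.0, 284.0]]
367 [328.88274027 205.02729218  15.0442213 ] [479.65809151 399.93573531 204.51929259]
15 139 [395.2 344.   23.8]
60 12 [384.5 343.5  77.2]
100 68 [384.4 358.1 119.8]
130 77 [422.8 362.1 145.7]
160 49 [450.2 364.2 170.3]
190 10 [474.9 365.  195.2]
279 325 [410. 361.   9.]
279 345 [344. 354.  43.]
270 292 [502. 360. 214.]
352 330 [394. 117.  37.]
398 327 [405. -34.  30.]
220 334 [379. 557.   3.]
253 258 [631. 448.  32.]
```

View pics/crop1.png

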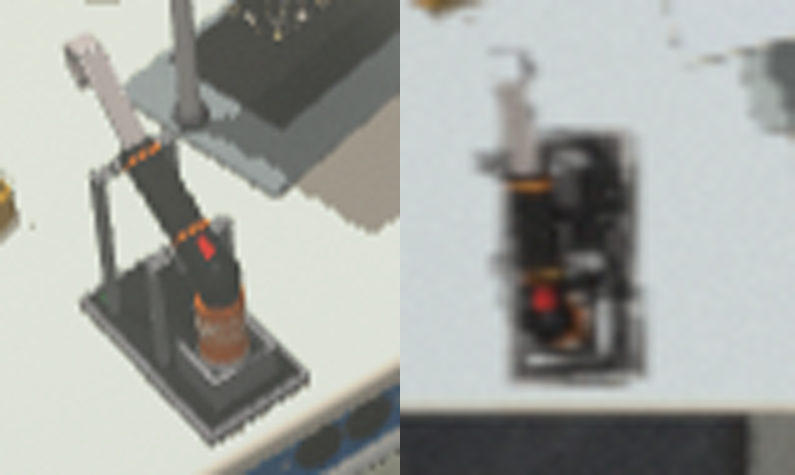

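The crops show the lamp in the dock with its hook pointing away from the robot. The dock's yaw is close to 0. The stand's yaw is about 14.7° and the rail middle is near (619,124). Next I'll check heights along the transit path and fit the lamp.

```bash
cat >> h.py <<'E'
def Rz(a): a=np.radians(a); return np.array([[np.cos(a),-np.sin(a),0],[np.sin(a),np.cos(a),0],[0,0,1]])
def Ry(a): a=np.radians(a); return np.array([[np.cos(a),0,np.sin(a)],[0,1,0],[-np.sin(a),0,np.cos(a)]])
DOWN=np.diag([-1.,1,-1])   # tool x=-X, y=+Y, z down
def lampR(yaw,pitch): return Rz(yaw)@Ry(-pitch)
def move(tcp,R):
    "shift/turn in tool axes from the current pose"
    from scipy.spatial.transform import Rotation as Ro
    o=env.get_obs(); C=np.array(o['orientation']); p=np.array(o['eef_pos'])
    print('d',(C.T@(np.array(tcp)-p)).round(1),'w',Ro.from_matrix(C.T@R).as_rotvec().round(3))
def st():
    o=env.get_obs(); print(round(o['time_s'],2),'tcp',o['eef_pos'].round(1),'F',o['contact_force'].round(1),'T',o['torque'].round(2),'gap',round(o['finger_gap'],3),'q',o['joint_pos'].round(2)); return o
E
python3 - <<'E'
from h import *
t=dict(np.load('pics/top0.npz'));s=dict(np.load('pics/scene0.npz'))
P=np.vstack([cloud(c)[c['depth']>0] for c in (t,s)])
for x in range(150,560,50):
    print(x,[int(max(P[(abs(P[:,0]-x)<25)&(abs(P[:,1]-y)<25)][:,2],default=-1)) for y in range(-600,500,50)])
# lamp handle/strap: fit centre line in top & scene
for c in (t,s):
    Q=cloud(c); q=Q[(c['depth']>0)&(abs(Q[...,0]-400)<110)&(abs(Q[...,1]-365)<25)&(Q[...,2]>105)]
    for x in range(370,510,15):
        k=q[abs(q[:,0]-x)<7.5]
        if len(k): print(x,len(k),'y',k[:,1].min().round(),k[:,1].max().round(),'z',k[:,2].max().round(),np.median(k[:,2]).round())
move([124,-480,330],Rz(30-180)@DOWN); 
E
```

```text
150 [347, 520, 532, 564, 579, 602, 615, 630, 644, 693, 702, 691, 633, 531, 381, 14, -107, -106, -117, -275, -261, -270]
200 [349, 519, 523, -780, -776, -771, -762, -778, -770, 688, 700, 695, 652, 529, 343, -771, -109, -107, -117, -271, -265, -270]
250 [-313, -311, -781, -779, -770, -781, -783, -775, -780, 683, 700, 693, 646, 472, -768, -785, -109, -106, -120, -267, -274, -269]
300 [-2, 10, 14, 14, 6, 12, 9, 12, 7, 9, 8, 9, 12, 15, 12, 7, 9, 12, 8, 10, 13, 12]
350 [894, 18, 26, 19, 13, 19, 18, 12, 17, 17, 13, 18, 18, 17, 50, 50, 15, 14, 19, 133, 110, 16]
400 [923, 915, 29, 26, 28, 17, 14, 25, 27, 28, 19, 49, 44, 15, 49, 48, 14, 17, 29, 167, 149, 12]
450 [943, 937, 878, 24, 24, 14, 12, 22, 25, 23, 24, 48, 38, 11, 46, 29, 17, 13, 14, 204, 193, 12]
500 [949, 944, 927, 885, 344, 25, 17, 169, 181, 175, 21, 16, 13, 15, 448, 453, 456, 458, 12, 226, 220, 13]
550 [957, 959, 949, 919, 803, 27, 17, 170, 321, 176, 17, 455, 456, 460, 463, 455, 458, 458, 14, 13, 29, 47]
370 18 y 345.0 374.0 z 130.0 123.0
385 19 y 348.0 377.0 z 143.0 129.0
400 29 y 342.0 387.0 z 141.0 123.0
415 24 y 350.0 374.0 z 167.0 148.0
430 17 y 350.0 372.0 z 164.0 157.0
445 18 y 352.0 381.0 z 176.0 165.0
460 35 y 341.0 388.0 z 191.0 164.0
475 12 y 357.0 373.0 z 205.0 194.0
490 16 y 360.0 376.0 z 218.0 206.0
505 14 y 359.0 378.0 z 225.0 215.0
370 37 y 347.0 376.0 z 130.0 121.0
385 50 y 346.0 385.0 z 139.0 126.0
400 64 y 341.0 389.0 z 149.0 135.0
415 39 y 351.0 376.0 z 155.0 146.0
430 43 y 352.0 377.0 z 163.0 154.0
445 50 y 341.0 390.0 z 172.0 162.0
460 49 y 340.0 390.0 z 188.0 171.0
475 35 y 357.0 377.0 z 207.0 191.0
490 31 y 358.0 378.0 z 219.0 205.0
505 29 y 360.0 379.0 z 218.0 209.0
d [  12.4  -54.3 -125. ] w [-0.001 -0.    -0.296]
```

```bash
python3 -m handwheel '[{"dz":-60},{"dz":-120},{"dx":254,"dy":-183,"dz":-125,"wz":-1.0},{"dx":254,"dy":-183,"dz":-125,"wz":-1.0},{"dx":254,"dy":-183,"dz":-125,"wz":-1.0},{"dx":254,"dy":-183,"dz":-125,"wz":-1.0},{"dx":254,"dy":-183,"dz":-125,"wz":-1.0},{"dx":254,"dy":-183,"dz":-125,"wz":-1.0}]' 100 20
python3 -c "
from h import *
st(); move([370,-50,330],Rz(-70)@DOWN)"
```

```text
0.1 tcp [ 124.2 -535.6  205. ] F [ 0.7 -0.6 -0.1] T [ 0.03 -0.05  0.03] gap 1.0 q [-1.41  0.3   1.52  0.    1.32 -0.07]
d [ 349.1 -417.6 -124.6] w [-1.000e-03 -1.000e-03 -1.692e+00]validation failed for argument at $[0]...
```

```bash
python3 -m handwheel '[{"dx":0,"dy":0,"dz":-60,"wx":0,"wy":0,"wz":0},{"dx":0,"dy":0,"dz":-120,"wx":0,"wy":0,"wz":0},{"dx":254,"dy":-183,"dz":-125,"wx":0,"wy":0,"wz":-1.0},{"dx":254,"dy":-183,"dz":-125,"wx":0,"wy":0,"wz":-1.0},{"dx":254,"dy":-183,"dz":-125,"wx":0,"wy":0,"wz":-1.0},{"dx":254,"dy":-183,"dz":-125,"wx":0,"wy":0,"wz":-1.0},{"dx":254,"dy":-183,"dz":-125,"wx":0,"wy":0,"wz":-1.0},{"dx":254,"dy":-183,"dz":-125,"wx":0,"wy":0,"wz":-1.0}]' 100 20
python3 -c "
from h import *
st(); move([370,-50,330],Rz(-70)@DOWN)"
```

```text
time_s: 1.1
eef_pos: [332.3, -297.3, 330.6]
orientation: [[0.328, 0.945, 0.0], [0.945, -0.328, 0.0], [0.0, 0.0, -1.0]]
contact_force: [0.0, -0.8, 0.5]
finger_gap: 1.004
1.1 tcp [ 332.3 -297.3  330.6] F [ 0.  -0.8  0.5] T [-0.07 -0.06  0.04] gap 1.004 q [-0.81 -0.01  1.58  0.    1.56 -0.48]
d [246.  -45.4   0.6] w [ 0.    -0.    -0.683]
```

```bash
python3 -m handwheel '[{"dx":246,"dy":-45,"dz":0,"wx":0,"wy":0,"wz":-0.68},{"dx":246,"dy":-45,"dz":0,"wx":0,"wy":0,"wz":-0.68},{"dx":246,"dy":-45,"dz":0,"wx":0,"wy":0,"wz":-0.68},{"dx":246,"dy":-45,"dz":0,"wx":0,"wy":0,"wz":-0.68},{"dx":435,"dy":-111,"dz":0,"wx":0,"wy":0,"wz":-1.38},{"dx":435,"dy":-111,"dz":0,"wx":0,"wy":0,"wz":-1.38},{"dx":435,"dy":-111,"dz":0,"wx":0,"wy":0,"wz":-1.38},{"dx":435,"dy":-111,"dz":0,"wx":0,"wy":0,"wz":-1.38}]'
python3 -c "
from h import *
st(); move([423,363,300],Rz(4)@DOWN)"
```

```text
time_s: 2.1
eef_pos: [371.3, 149.8, 330.1]
orientation: [[-0.866, 0.5, -0.001], [0.5, 0.866, 0.0], [0.001, -0.0, -1.0]]
contact_force: [-0.5, -0.6, 0.6]
finger_gap: 0.998
2.1 tcp [371.3 149.8 330.1] F [-0.5 -0.6  0.6] T [-0.   -0.13 -0.01] gap 0.998 q [ 0.29 -0.11  1.69  0.    1.57 -0.76]
d [ 61.9 210.4  30. ] w [-0.    -0.001 -0.594]
```

```bash
python3 -m handwheel '[{"dx":62,"dy":210,"dz":25,"wx":0,"wy":0,"wz":-0.594},{"dx":62,"dy":210,"dz":25,"wx":0,"wy":0,"wz":-0.594},{"dx":62,"dy":210,"dz":25,"wx":0,"wy":0,"wz":-0.594},{"dx":62,"dy":210,"dz":25,"wx":0,"wy":0,"wz":-0.594},{"dx":62,"dy":210,"dz":25,"wx":0,"wy":0,"wz":-0.594},{"dx":62,"dy":210,"dz":25,"wx":0,"wy":0,"wz":-0.594}]'
python3 -c "
from h import *
st(); c=snap('wrist','w1',scale=1.5); print(c['T'].round(3))"
```

```text
time_s: 2.85
eef_pos: [425.4, 358.6, 305.4]
orientation: [[-0.998, -0.06, -0.0], [-0.06, 0.998, -0.0], [0.0, -0.0, -1.0]]
contact_force: [0.9, -0.2, -0.1]
finger_gap: 1.002
2.85 tcp [425.4 358.6 305.4] F [ 0.9 -0.2 -0.1] T [-0.01 -0.15 -0.01] gap 1.002 q [ 0.63  0.26  1.34 -0.    1.54 -1.  ]
[[-5.90000e-02 -9.65000e-01 -2.54000e-01  3.50826e+02]
 [ 9.98000e-01 -5.70000e-02 -1.50000e-02  3.54618e+02]
 [-0.00000e+00 -2.54000e-01  9.67000e-01  4.84667e+02]
 [ 0.00000e+00  0.00000e+00  0.00000e+00  1.00000e+00]]
```

View pics/w1.png

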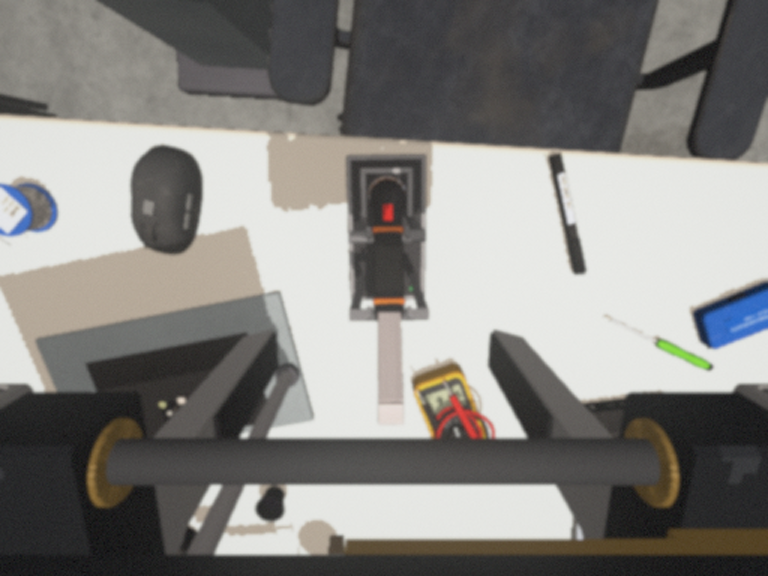

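The wrist view shows the lamp square to the tool: orange bands at (388,230) and (389,302), hook top at (390,415), saddles at rows 232 and 313.

```bash
python3 - <<'E'
from h import *
c=dict(np.load('pics/w1.npz')); P=cloud(c); 
print(c['cx'],c['cy'])
for u,v in [(388,230),(389,265),(389,302),(390,350),(390,400),(390,415),(388,190)]:
    w=P[int(v/1.5),int(u/1.5)]; print(u,v,w.round(1))
m=(c['depth']>0)&(abs(P[...,0]-430)<90)&(abs(P[...,1]-365)<45)&(P[...,2]>20); 
q=P[m]
for x in range(350,530,10):
    k=q[abs(q[:,0]-x)<5]
    kk=k[(abs(k[:,1]-365)<16)]
    kk=kk[kk[:,2]>kk[:,2].max()-8] if len(kk) else kk
    print(x,len(k),'all y',k[:,1].min().round(),k[:,1].max().round(),'top y',kk[:,1].min().round(1) if len(kk) else '',kk[:,1].max().round(1) if len(kk) else '',kk[:,2].mean().round(1) if len(kk) else '')
E
```

```text
255.00692808747075 194.0034330560414
388 230 [391.  360.5 136. ]
389 265 [416.6 363.1 148.9]
389 302 [442.9 364.6 165. ]
390 350 [472.1 367.2 190.1]
390 400 [497.9 368.4 216.1]
390 415 [509.4 369.2 216.3]
388 190 [359.6 358.7 122.2]
350 252 all y 333.0 385.0 top y 352.1 368.5 115.1
360 278 all y 334.0 385.0 top y 349.0 372.7 121.5
370 271 all y 334.0 386.0 top y 349.1 372.0 123.6
380 252 all y 335.0 387.0 top y 349.0 372.5 128.1
390 3280 all y 337.0 410.0 top y 370.3 380.7 417.9
400 19132 all y 320.0 410.0 top y 349.0 381.0 437.3
410 3052 all y 320.0 410.0 top y 352.1 380.9 430.0
420 1728 all y 351.0 408.0 top y 351.5 375.5 150.9
430 854 all y 352.0 409.0 top y 352.2 376.0 156.6
440 200 all y 352.0 378.0 top y 353.0 377.7 162.2
450 386 all y 348.0 399.0 top y 354.5 376.8 168.3
460 551 all y 334.0 399.0 top y 357.6 374.7 178.5
470 209 all y 335.0 376.0 top y 358.2 376.1 189.0
480 206 all y 359.0 376.0 top y 358.9 376.3 199.0
490 226 all y 359.0 378.0 top y 359.5 377.8 208.9
500 195 all y 360.0 378.0 top y 359.9 378.2 215.3
510 143 all y 362.0 379.0 top y 361.6 379.0 216.8
520 41 all y 362.0 379.0 top y 362.2 378.9 215.9
```

```bash
python3 -c "
from h import *
st(); move([422,363,121],Rz(4.2)@DOWN)"
```

```text
2.9 tcp [425.5 358.4 305.8] F [-0.7  0.1  0. ] T [ 0.02 -0.08 -0.01] gap 1.003 q [ 0.63  0.26  1.34 -0.    1.54 -1.  ]
d [  3.3   4.8 184.8] w [ 0.     0.    -0.014]
```

```bash
python3 -m handwheel '[{"dx":3,"dy":4.7,"dz":40,"wx":0,"wy":0,"wz":-0.014},{"dx":3,"dy":4.7,"dz":80,"wx":0,"wy":0,"wz":-0.014},{"dx":3,"dy":4.7,"dz":120,"wx":0,"wy":0,"wz":-0.014},{"dx":3,"dy":4.7,"dz":150,"wx":0,"wy":0,"wz":-0.014},{"dx":3,"dy":4.7,"dz":170,"wx":0,"wy":0,"wz":-0.014},{"dx":3,"dy":4.7,"dz":184,"wx":0,"wy":0,"wz":-0.014},{"dx":3,"dy":4.7,"dz":184,"wx":0,"wy":0,"wz":-0.014}]' 100 40
python3 -c "
from h import *
st()"
```

```text
time_s: 3.78
eef_pos: [422.2, 363.1, 121.3]
orientation: [[-0.997, -0.073, -0.0], [-0.073, 0.997, -0.0], [0.0, -0.0, -1.0]]
contact_force: [0.6, -0.2, 0.9]
finger_gap: 1.002
3.77 tcp [422.2 363.1 121.3] F [ 0.6 -0.2  0.9] T [ 0.07 -0.13  0.02] gap 1.002 q [ 0.64  0.4   1.59 -0.    1.15 -1.  ]
```

Close on the handle.

```bash
python3 -m handwheel '[{"dx":0,"dy":0,"dz":0,"wx":0,"wy":0,"wz":0},{"dx":0,"dy":0,"dz":0,"wx":0,"wy":0,"wz":0},{"dx":0,"dy":0,"dz":0,"wx":0,"wy":0,"wz":0},{"dx":0,"dy":0,"dz":0,"wx":0,"wy":0,"wz":0},{"dx":0,"dy":0,"dz":0,"wx":0,"wy":0,"wz":0},{"dx":0,"dy":0,"dz":0,"wx":0,"wy":0,"wz":0},{"dx":0,"dy":0,"dz":0,"wx":0,"wy":0,"wz":0},{"dx":0,"dy":0,"dz":0,"wx":0,"wy":0,"wz":0}]' 0 50
python3 -c "
from h import *
st()"
```

```text
time_s: 4.78
eef_pos: [422.3, 363.7, 121.4]
orientation: [[-0.997, -0.074, -0.0], [-0.074, 0.997, 0.0], [0.0, 0.0, -1.0]]
contact_force: [0.1, -0.2, 0.6]
finger_gap: 0.252
4.78 tcp [422.3 363.7 121.4] F [ 0.1 -0.2  0.6] T [ 0.   -0.17 -0.02] gap 0.252 q [ 0.65  0.4   1.59  0.    1.15 -1.  ]
```

Gripped: the gap reads 23.7 mm. Lift straight up.

```bash
python3 -m handwheel '[{"dx":0,"dy":0,"dz":-10,"wx":0,"wy":0,"wz":0},{"dx":0,"dy":0,"dz":-25,"wx":0,"wy":0,"wz":0},{"dx":0,"dy":0,"dz":-45,"wx":0,"wy":0,"wz":0},{"dx":0,"dy":0,"dz":-70,"wx":0,"wy":0,"wz":0},{"dx":0,"dy":0,"dz":-95,"wx":0,"wy":0,"wz":0},{"dx":0,"dy":0,"dz":-115,"wx":0,"wy":0,"wz":0},{"dx":0,"dy":0,"dz":-125,"wx":0,"wy":0,"wz":0},{"dx":0,"dy":0,"dz":-125,"wx":0,"wy":0,"wz":0}]' 0 50
python3 -c "
from h import *
st(); c=snap('wrist','w2',scale=1.5); c=snap('scene','s2',crop=(140,100,330,300),scale=3); 
P=cloud(c)
R=lampR(14.7,46); x=np.array([np.cos(np.radians(14.7)),np.sin(np.radians(14.7)),0])
rail=np.array([619.4,123.7,0])
def tcp(h,back): # seat at height h, back mm before the rail
    seat=rail-back*x+[0,0,h]; g=seat-R@[88,0,67]; return g+R@np.array([0,0,-19]), R@DOWN
for h,b in ((340,200),(340,100),(340,0),(295,0)):
    p,Q=tcp(h,b); print(h,b,p.round(1)); move(p,Q)
"
```

```text
time_s: 5.78
eef_pos: [422.3, 363.8, 247.1]
orientation: [[-0.997, -0.074, 0.001], [-0.074, 0.997, 0.001], [-0.001, 0.001, -1.0]]
contact_force: [-0.3, 0.3, -3.1]
finger_gap: 0.25
5.78 tcp [422.3 363.8 247.1] F [-0.3  0.3 -3.1] T [ 0.04 -0.23  0.02] gap 0.25 q [ 0.65  0.29  1.44  0.    1.41 -1.  ]
340 200 [426.7  73.1 217. ]
d [  16.9 -289.9   29. ] w [-0.074 -0.801 -0.172]
340 100 [523.4  98.5 217. ]
d [ -81.4 -271.8   28.9] w [-0.074 -0.801 -0.172]
340 0 [620.1 123.9 217. ]
d [-179.7 -253.6   28.8] w [-0.074 -0.801 -0.172]
295 0 [620.1 123.9 172. ]
d [-179.8 -253.6   73.8] w [-0.074 -0.801 -0.172]
```

View pics/s2.png

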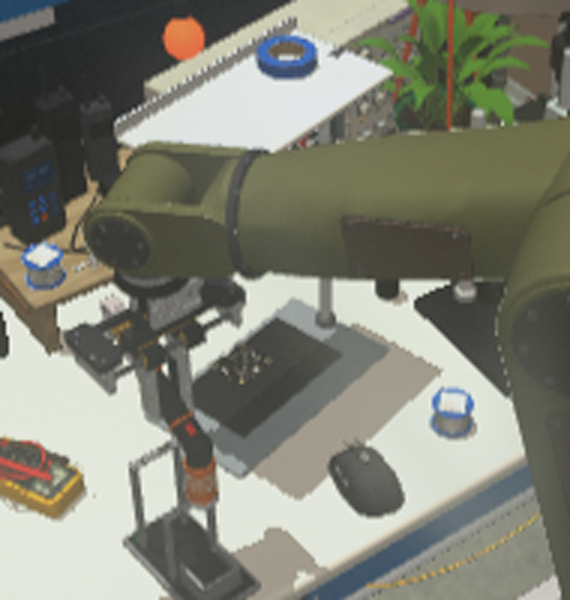

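The lamp is out of the dock, hanging from the fingers in its dock attitude, and the dock is empty. I'll check in the wrist depth whether it slipped.

```bash
python3 - <<'E'
from h import *
for f,dz in (('w1',0),('w2',125.8)):
    c=dict(np.load(f'pics/{f}.npz')); P=cloud(c)
    for u,v in ([(389,302),(390,330),(390,350),(390,370),(390,390)] if dz==0 else []): print(P[int(v/1.5),int(u/1.5)].round(1))
    q=P[(c['depth']>0)&(abs(P[...,1]-368)<8)&(abs(P[...,0]-480)<15)]
    q=q[(q[:,2]-dz>150)&(q[:,2]-dz<235)]
    print(f,len(q), np.polyfit(q[:,0]-480,q[:,2]-dz,1) if len(q) else '', np.median(q[:,1]) if len(q) else '')
c=dict(np.load('pics/w2.npz'));print(c['T'].round(2)); cv2.imwrite('pics/w2.png',cv2.resize(c['color'][:,:,::-1],None,fx=1.4,fy=1.4))
E
```

```text
[442.9 364.6 165. ]
[461.3 366.7 178.3]
[472.1 367.2 190.1]
[482.6 367.7 200.9]
[493.2 368.2 212.2]
w1 541 [  1.00006053 197.27238367] 368.01227729368037
w2 16 [ -1.18614593 163.60228121] 362.1919428058717
[[-7.0000e-02 -9.6000e-01 -2.5000e-01  3.4760e+02]
 [ 1.0000e+00 -7.0000e-02 -2.0000e-02  3.5849e+02]
 [ 0.0000e+00 -2.6000e-01  9.7000e-01  4.2626e+02]
 [ 0.0000e+00  0.0000e+00  0.0000e+00  1.0000e+00]]
```

View pics/w2.png

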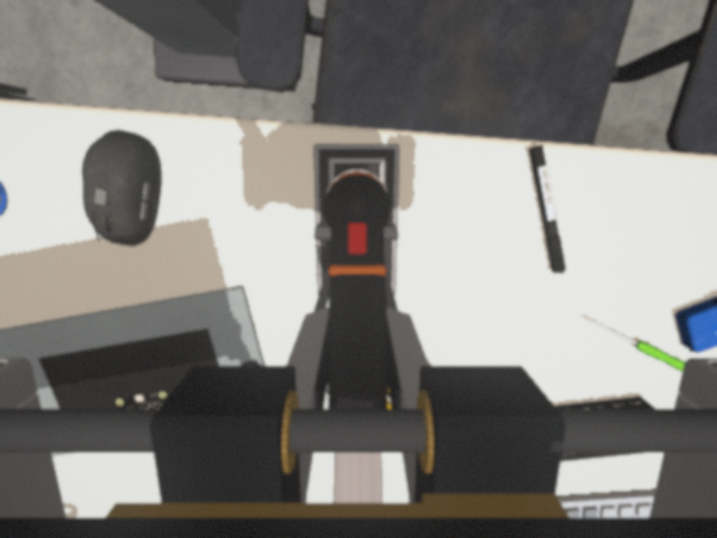

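The wrist view shows the handle centred in the fingers, band at (357,270), red button at (357,238). Next I'll check the pitch from the handle slope and plan the approach.

```bash
python3 - <<'E'
from h import *
for f,dz in (('w1',0),('w2',125.8)):
    c=dict(np.load(f'pics/{f}.npz')); P=cloud(c)
    q=P[(c['depth']>0)&(abs(P[...,1]-361)<8)&(abs(P[...,0]-402)<16)]
    q=q[(q[:,2]-dz>115)&(q[:,2]-dz<175)]
    a=np.polyfit(q[:,0]-402,q[:,2]-dz,1); print(f,len(q),a,np.degrees(np.arctan(a[0])))
    col=c['color'].astype(int); m=(col[...,0]>150)&(col[...,1]<80)&(abs(P[...,1]-361)<15)&(P[...,0]<400)
    print(P[m].mean(0)-[0,0,dz],m.sum())
E
```

```text
w1 386 [  0.58643658 140.48567265] 30.388919422768915
[377.75203179 360.48028687 128.54797853] 58
w2 1682 [  0.58204676 140.18037108] 30.201406314865846
[377.43591172 360.73817746 131.50283674] 171
```

No slip: the slope is 30.2° against 30.4° before.

```bash
cat >> h.py <<'E'
RAIL=np.array([619.4,123.7,0.]); SY=14.7; SX=Rz(SY)@[1,0,0]
GOFF=np.array([-1.,0,19])  # lamp_grip in lamp axes from the TCP
def tcp_for(h,back,pitch=46,side=0):
    R=lampR(SY,pitch); seat=RAIL-back*SX+side*(Rz(SY)@[0,1,0])+[0,0,h]
    return seat-R@(GOFF+[88,0,67]), R@DOWN
def seat_now():
    o=env.get_obs(); R=np.array(o['orientation'])@DOWN
    s=np.array(o['eef_pos'])+R@(GOFF+[88,0,67]); d=Rz(-SY)@(s-RAIL); print('seat in stand',d.round(1),'pitch',np.degrees(np.arctan2(R[2,0],R[2,2])).round(2),'yaw',np.degrees(np.arctan2(R[1,1],R[0,1])).round(2)-90); return d
E
python3 -c "
from h import *
move([360,270,285],Rz(4.2)@DOWN); move([360,270,285],lampR(14.7,46)@DOWN); p,R=tcp_for(340,200); move(p-[20,0,0],R)"
```

```text
d [ 68.9 -88.7 -39.1] w [-0.001 -0.001  0.001]
d [ 68.9 -88.7 -39.1] w [-0.074 -0.801 -0.172]
d [  36.2 -288.3   28.3] w [-0.074 -0.801 -0.172]
```

```bash
python3 -m handwheel '[{"dx":35,"dy":-40,"dz":-40,"wx":0,"wy":0,"wz":0},{"dx":69,"dy":-89,"dz":-40,"wx":0,"wy":0,"wz":0},{"dx":69,"dy":-89,"dz":-40,"wx":-0.015,"wy":-0.16,"wz":-0.034},{"dx":69,"dy":-89,"dz":-40,"wx":-0.03,"wy":-0.32,"wz":-0.069},{"dx":69,"dy":-89,"dz":-40,"wx":-0.045,"wy":-0.48,"wz":-0.103},{"dx":69,"dy":-89,"dz":-40,"wx":-0.06,"wy":-0.64,"wz":-0.138},{"dx":69,"dy":-89,"dz":-40,"wx":-0.074,"wy":-0.801,"wz":-0.172},{"dx":69,"dy":-89,"dz":-40,"wx":-0.074,"wy":-0.801,"wz":-0.172}]'
python3 -c "
from h import *
st(); seat_now(); p,R=tcp_for(340,220); print(p); move(p,R)"
```

```text
time_s: 6.88
eef_pos: [358.6, 269.3, 284.6]
orientation: [[-0.673, -0.255, 0.694], [-0.178, 0.967, 0.183], [-0.718, -0.0, -0.696]]
contact_force: [-0.1, 0.6, -2.2]
finger_gap: 0.252
6.88 tcp [358.6 269.3 284.6] F [-0.1  0.6 -2.2] T [-0.13  0.58  0.04] gap 0.252 q [ 0.78 -0.36  2.17 -0.59  0.69 -0.71]
seat in stand [-216.4  207.   407. ] pitch 45.86 yaw 14.760000000000005
[407.98229915  68.23560448 217.67681751]
d [  50.5 -207.    44.2] w [ 0.    -0.002  0.001]
```

```bash
python3 -m handwheel '[{"dx":12,"dy":-50,"dz":11,"wx":0,"wy":0,"wz":0},{"dx":25,"dy":-103,"dz":22,"wx":0,"wy":0,"wz":0},{"dx":38,"dy":-155,"dz":33,"wx":0,"wy":-0.002,"wz":0.001},{"dx":50.5,"dy":-207,"dz":44,"wx":0,"wy":-0.002,"wz":0.001},{"dx":50.5,"dy":-207,"dz":44,"wx":0,"wy":-0.002,"wz":0.001},{"dx":50.5,"dy":-207,"dz":44,"wx":0,"wy":-0.002,"wz":0.001}]'
python3 -c "
from h import *
st(); seat_now(); p,R=tcp_for(340,80); print(p); move(p,R)"
```

```text
time_s: 7.62
eef_pos: [410.4, 68.0, 220.3]
orientation: [[-0.67, -0.253, 0.698], [-0.172, 0.967, 0.186], [-0.722, 0.004, -0.692]]
contact_force: [0.1, -0.3, -2.7]
finger_gap: 0.254
7.62 tcp [410.4  68.  220.3] F [ 0.1 -0.3 -2.7] T [-0.1   0.48  0.07] gap 0.254 q [-0.09 -0.45  2.38  0.54  0.5  -2.29]
seat in stand [-218.1   -1.4  342.6] pitch 46.21 yaw 14.680000000000007
[543.39978454 103.76171672 217.67681751]
d [-93.4   0.9 101.2] w [ 0.003  0.004 -0.003]
```

```bash
python3 -m handwheel '[{"dx":-16,"dy":0,"dz":17,"wx":0,"wy":0,"wz":0},{"dx":-32,"dy":0,"dz":34,"wx":0,"wy":0,"wz":0},{"dx":-48,"dy":0,"dz":51,"wx":0,"wy":0,"wz":0},{"dx":-64,"dy":0,"dz":68,"wx":0,"wy":0,"wz":0},{"dx":-80,"dy":0.5,"dz":85,"wx":0.003,"wy":0.004,"wz":-0.003},{"dx":-93,"dy":1,"dz":101,"wx":0.003,"wy":0.004,"wz":-0.003},{"dx":-93,"dy":1,"dz":101,"wx":0.003,"wy":0.004,"wz":-0.003},{"dx":-93,"dy":1,"dz":101,"wx":0.003,"wy":0.004,"wz":-0.003}]'
python3 -c "
from h import *
st(); seat_now()
c=snap('scene','s3',crop=(165,100,325,280),scale=3.3); c2=snap('wrist','w3')
a=cv2.imread('pics/s3.png'); b=cv2.imread('pics/w3.png'); b=cv2.resize(b,(270,202)); 
p=np.zeros((a.shape[0],800,3),np.uint8); p[:,:528]=a[:,:528]; p[:202,528:798]=b; cv2.imwrite('pics/c3.png',p)"
```

```text
time_s: 8.62
eef_pos: [541.7, 104.3, 216.3]
orientation: [[-0.674, -0.253, 0.694], [-0.177, 0.967, 0.181], [-0.718, -0.001, -0.697]]
contact_force: [-0.6, -0.4, -2.5]
finger_gap: 0.254
8.62 tcp [541.7 104.3 216.3] F [-0.6 -0.4 -2.5] T [-0.12  0.57  0.06] gap 0.254 q [ 0.05 -0.06  2.1   0.45  0.34 -2.14]
seat in stand [-81.2   1.2 338.6] pitch 45.85 yaw 14.659999999999997
```

View pics/c3.png

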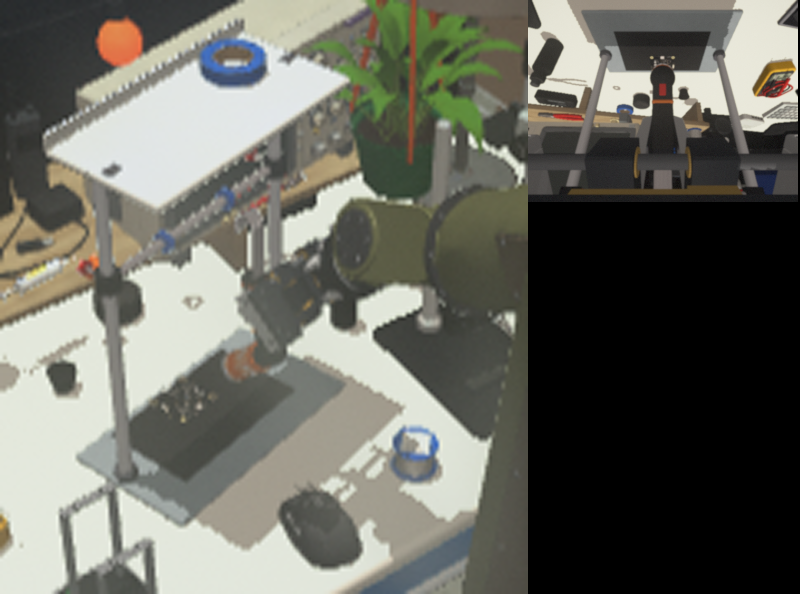

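The scene view shows the rail under the hood, with blue collars at crop (165,240) and (228,195). The lamp is in front of it, with its head at (240,360). I'll measure the rail from depth.

```bash
python3 - <<'E'
from h import *
c=dict(np.load('pics/s3.npz')); s0=dict(np.load('pics/scene0.npz'))
for n,c in (('s3',c),('s0',s0)):
    P=cloud(c); S=(P-RAIL)@Rz(SY)
    m=(c['depth']>0)&(abs(S[...,0])<20)&(abs(S[...,1])<125)&(S[...,2]>265)&(S[...,2]<335)
    col=c['color'].astype(int); blue=m&(col[...,2]>col[...,0]+50)
    q=S[m&~blue]; print(n,m.sum(),np.median(q,0).round(1))
    for y in range(-110,125,20):
        k=q[abs(q[:,1]-y)<10]; 
        if len(k)>3: print(y,len(k),np.median(k,0).round(1),k.min(0).round(1),k.max(0).round(1))
    b=S[blue]; print('blue',len(b)); 
    if len(b): 
        for g in (b[b[:,1]>0],b[b[:,1]<=0]): 
            if len(g):print(len(g),g.mean(0).round(1),g.min(0).round(1),g.max(0).round(1))
C=Rz(-SY)@(s0['T'][:3,3]-RAIL); print('cam in stand',C)
E
```

```text
s3 237 [ -5.3  -5.8 300.9]
-110 19 [  -6.5 -115.3  301. ] [ -14.6 -119.9  289.5] [   1.  -101.8  334.2]
-90 16 [ -4.9 -88.3 298.9] [  -8.  -100.   293.2] [  3.2 -80.1 306.4]
-70 11 [ -3.9 -68.1 302.9] [ -6.3 -74.5 289.9] [ -0.4 -61.2 304.4]
-50 23 [ -4.3 -46.9 300.7] [-16.2 -59.3 281.6] [ 11.  -41.  309.5]
-30 16 [ -5.5 -31.5 300.9] [-15.4 -39.8 293.7] [ -1.  -21.7 306.5]
-10 15 [ -4.1  -8.7 301.8] [-10.4 -17.5 294.8] [-4.000e-01 -3.000e-01  3.072e+02]
10 14 [ -3.6   7.7 300.7] [ -8.4   0.9 291.2] [  4.5  16.6 303.7]
30 18 [ -6.   30.8 301. ] [-10.2  21.8 293. ] [  1.5  38.4 306.6]
50 28 [ -6.7  53.1 298.6] [-15.   41.2 283.1] [ 10.9  59.6 310.4]
70 13 [ -4.4  68.1 301.2] [ -8.1  60.1 294.3] [  8.5  78.6 305.1]
90 20 [ -5.4  88.7 301. ] [ -9.5  80.3 292.6] [  2.1  99.3 305.2]
110 16 [ -5.3 108.8 300.7] [ -8.8 100.8 294.4] [ -0.5 119.2 308. ]
blue 9
4 [ -5.9  51.9 308.8] [-11.6  49.8 307.1] [ -2.3  54.4 311.2]
5 [ -4.1 -51.7 305.4] [ -7.6 -54.1 302.1] [  1.  -48.9 310.5]
s0 237 [ -5.   -7.3 301. ]
-110 17 [  -4.7 -114.2  301.3] [ -12.2 -119.8  294.3] [   2.  -102.7  313.4]
-90 14 [ -6
[... 226 characters left out ...]
 -39.8 294.1] [  0.5 -22.1 306.3]
-10 14 [ -4.7 -10.8 303.1] [ -9.8 -18.3 290.3] [ -1.3  -2.5 308.3]
10 17 [ -4.7   9.3 300.5] [-10.2   1.1 297. ] [  5.3  19.6 304.9]
30 15 [ -6.4  29.7 301.1] [-10.8  20.4 291.9] [  3.2  39.5 306.1]
50 30 [ -7.   53.8 300.6] [-14.6  41.4 283.5] [  9.9  59.1 313.8]
70 16 [ -4.7  69.9 301. ] [-12.2  61.  294.2] [  1.6  79.2 304.3]
90 19 [ -4.8  91.6 300.9] [-10.4  80.8 294.6] [  2.9  99.4 307.5]
110 15 [ -5.7 109.2 301.1] [ -9.9 103.6 293.8] [  1.9 119.3 307.5]
blue 7
2 [ -3.2  50.3 308.7] [ -4.   47.2 304.2] [ -2.4  53.4 313.1]
5 [ -6.5 -49.  308. ] [-13.6 -52.1 306.7] [ 1.000e-01 -4.710e+01  3.086e+02]
cam in stand [-952.31189122  998.1188683  1336.37314383]
```

```bash
python3 - <<'E'
from h import *
c=dict(np.load('pics/s3.npz'))
P=cloud(c); S=(P-RAIL)@Rz(SY)
m=(c['depth']>0)&(abs(S[...,0]+80)<45)&(abs(S[...,1])<20)&(S[...,2]>265)&(S[...,2]<370)
v,u=np.nonzero(m)
for i in range(0,len(v),max(1,len(v)//40)): print(u[i],v[i],S[v[i],u[i]].round(0),c['color'][v[i],u[i]])
w=RAIL+Rz(SY)@[-81,1,338.6]; q=np.linalg.inv(c['T'])@np.append(w,1); print(c['cx']+c['fx']*q[0]/-q[2],c['cy']-c['fy']*q[1]/-q[2])
im=cv2.resize(c['color'][150:215,215:280,::-1],None,fx=9,fy=9,interpolation=cv2.INTER_CUBIC); cv2.imwrite('pics/hook.png',im)
E
```

```text
240 163 [-74.  -6. 343.] [132 107 103]
242 163 [-87.  -1. 352.] [150 137 133]
240 164 [-80.   1. 346.] [138 133 129]
242 164 [-86.  -2. 347.] [135 130 126]
237 165 [-68.   4. 337.] [161 163 152]
239 165 [-82.   8. 346.] [132 127 122]
241 165 [-89.   6. 348.] [136 131 126]
243 165 [-90.  -3. 344.] [136 131 126]
237 166 [-74.  11. 340.] [118 114 111]
239 166 [-85.  13. 346.] [107 105 100]
241 166 [-90.   7. 345.] [136 130 126]
243 166 [-93.   0. 343.] [143 137 131]
236 167 [-69.  10. 332.] [129 125 121]
238 167 [-72.   3. 330.] [112 110 106]
240 167 [-91.  15. 346.] [119 115 111]
242 167 [-90.   3. 339.] [135 131 126]
244 167 [-93.  -4. 336.] [102 101  97]
237 168 [-71.   7. 327.] [120 118 112]
239 168 [-70.  -5. 320.] [128 126 116]
242 168 [-92.   5. 336.] [133 129 125]
244 168 [-96.  -1. 334.] [107 105 100]
237 169 [-72.   9. 325.] [139 137 130]
241 169 [-92.  10. 335.] [143 143 135]
243 169 [-94.   2. 331.] [112 110 105]
236 170 [-71.  13. 322.] [114 109 101]
241 170 [-93.  12. 332.] [147 145 138]
243 170 [-94.   2. 327.] [111 108 104]
241 171 [-92.  11. 327.] [149 148 139]
243 171 
[... 445 characters left out ...]
 [148 147 138]
243 177 [-98.   7. 301.] [114 111 106]
241 178 [-91.  10. 295.] [147 147 138]
243 178 [-94.   3. 292.] [114 112 107]
241 179 [-91.   9. 290.] [148 147 138]
243 179 [-98.   7. 292.] [114 112 107]
241 180 [-90.   9. 285.] [142 141 132]
243 180 [-96.   5. 285.] [113 111 106]
241 181 [-92.  11. 282.] [122 119 112]
243 181 [-94.   3. 278.] [114 112 106]
240 182 [-82.   5. 269.] [85 87 81]
242 182 [-94.   8. 278.] [113 112 106]
244 182 [-89.  -8. 265.] [108 106 101]
240 183 [-88.  12. 272.] [86 88 82]
242 183 [-95.  10. 274.] [109 108 102]
241 184 [-89.   8. 266.] [95 96 89]
244 184 [-99.   3. 268.] [82 85 79]
242 185 [-96.  11. 267.] [88 88 80]
240.31112069448457 165.73006966161813
```

View pics/hook.png

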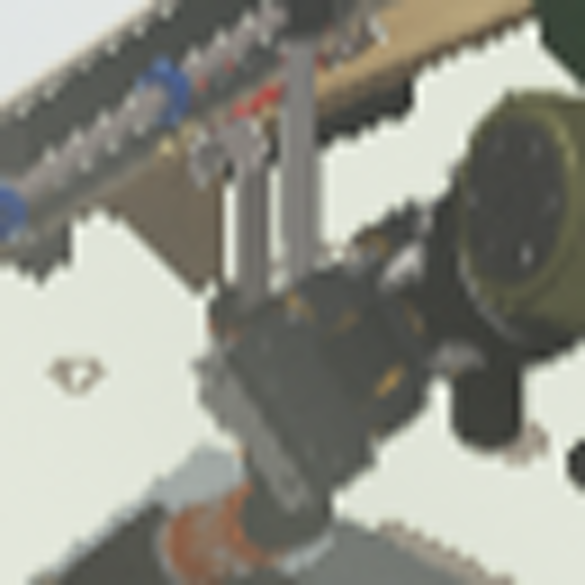

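The crop shows the strap hook at (240,160) with both legs upright, level and clear. Depth puts the seat at stand x ≈ -80.5 (kinematics say -81.2). The rail is at x ≈ -1.3, z ≈ 297. Next I'll move over the rail.

```bash
python3 -c "
from h import *
st(); seat_now()
for h in (342,):
  p,R=tcp_for(h,1.5); move(p,R)"
```

```text
8.72 tcp [541.6 104.3 216.6] F [-0.6 -1.  -2.8] T [-0.13  0.54 -0.05] gap 0.25 q [ 0.05 -0.06  2.1   0.44  0.34 -2.14]
seat in stand [-81.5   1.2 338.9] pitch 45.9 yaw 14.650000000000006
d [-58.   -0.9  55.4] w [-0.002 -0.002  0.001]
```

```bash
python3 -m handwheel '[{"dx":-8,"dy":0,"dz":5,"wx":0,"wy":0,"wz":0},{"dx":-16,"dy":0,"dz":13,"wx":0,"wy":0,"wz":0},{"dx":-26,"dy":0,"dz":23,"wx":0,"wy":0,"wz":0},{"dx":-36,"dy":-0.5,"dz":33,"wx":0,"wy":0,"wz":0},{"dx":-46,"dy":-0.9,"dz":43,"wx":-0.002,"wy":-0.002,"wz":0.001},{"dx":-54,"dy":-0.9,"dz":51,"wx":-0.002,"wy":-0.002,"wz":0.001},{"dx":-58,"dy":-0.9,"dz":55.4,"wx":-0.002,"wy":-0.002,"wz":0.001},{"dx":-58,"dy":-0.9,"dz":55.4,"wx":-0.002,"wy":-0.002,"wz":0.001}]'
python3 -c "
from h import *
st(); seat_now()
c=snap('scene','s4'); P=cloud(c); S=(P-RAIL)@Rz(SY)
m=(c['depth']>0)&(abs(S[...,0])<45)&(abs(S[...,1])<16)&(S[...,2]>240)&(S[...,2]<370)
q=S[m]
for z in range(240,360,8):
  k=q[abs(q[:,2]-z)<4]
  if len(k): print(z,len(k),k[:,0].min().round(),np.median(k[:,0]).round(1),k[:,0].max().round(),k[:,1].max().round())
cv2.imwrite('pics/h4.png',cv2.resize(c['color'][135:215,195:280,::-1],None,fx=7,fy=7,interpolation=cv2.INTER_CUBIC))
p,R=tcp_for(310,1.5); move(p,R)"
```

```text
time_s: 9.72
eef_pos: [619.7, 124.0, 219.3]
orientation: [[-0.672, -0.254, 0.696], [-0.177, 0.967, 0.182], [-0.719, -0.001, -0.695]]
contact_force: [-0.9, -1.3, -2.5]
finger_gap: 0.253
9.72 tcp [619.7 124.  219.3] F [-0.9 -1.3 -2.5] T [-0.06  0.57 -0.02] gap 0.253 q [ 0.09  0.13  1.9   0.37  0.34 -2.04]
seat in stand [-1.100e+00  2.000e-01  3.417e+02] pitch 46.01 yaw 14.700000000000003
256 3 -4.0 -1.2 3.0 15.0
264 8 -14.0 -6.2 4.0 13.0
272 10 -19.0 -8.7 0.0 12.0
280 7 -16.0 -13.6 -12.0 9.0
288 7 -17.0 -11.9 -2.0 11.0
296 8 -17.0 -11.2 2.0 11.0
304 14 -17.0 -12.8 3.0 15.0
312 6 -17.0 -14.5 -11.0 10.0
320 10 -15.0 -12.8 12.0 13.0
328 8 -18.0 -14.3 -12.0 14.0
336 8 -17.0 -12.7 -11.0 12.0
344 8 -19.0 -12.5 -9.0 11.0
d [23.  -0.2 21.9] w [-0.  0.  0.]
```

View pics/h4.png

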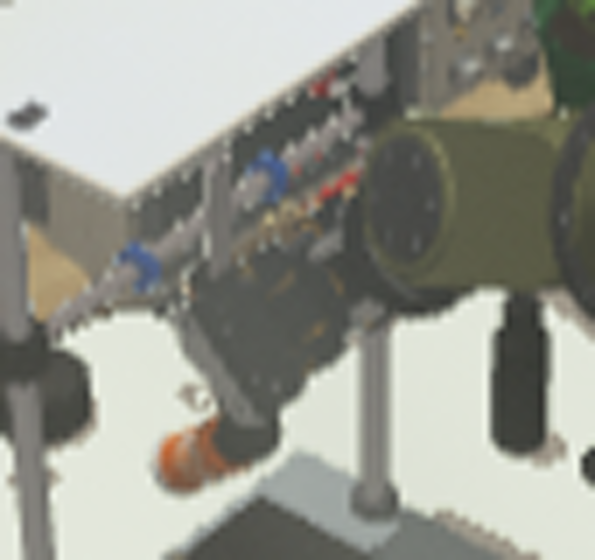

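The hook's near leg is in front of the rail, midway between the collars at (140,265) and (268,175). Lower to just above contact.

```bash
python3 -m handwheel '[{"dx":4,"dy":0,"dz":4,"wx":0,"wy":0,"wz":0},{"dx":8,"dy":0,"dz":7.7,"wx":0,"wy":0,"wz":0},{"dx":12,"dy":0,"dz":11.6,"wx":0,"wy":0,"wz":0},{"dx":16,"dy":0,"dz":15.4,"wx":0,"wy":0,"wz":0},{"dx":20,"dy":0,"dz":19.3,"wx":0,"wy":0,"wz":0},{"dx":24,"dy":0,"dz":23.2,"wx":0,"wy":0,"wz":0},{"dx":26.5,"dy":0,"dz":25.6,"wx":0,"wy":0,"wz":0},{"dx":26.5,"dy":0,"dz":25.6,"wx":0,"wy":0,"wz":0}]'
python3 -c "
from h import *
st(); seat_now()"
```

```text
time_s: 10.78
eef_pos: [619.6, 123.9, 182.5]
orientation: [[-0.672, -0.254, 0.696], [-0.177, 0.967, 0.182], [-0.719, -0.001, -0.695]]
contact_force: [-0.1, 0.5, -2.6]
finger_gap: 0.251
10.78 tcp [619.6 123.9 182.5] F [-0.1  0.5 -2.6] T [-0.13  0.54 -0.  ] gap 0.251 q [ 0.09  0.18  1.94  0.5   0.26 -2.17]
seat in stand [-1.200e+00  2.000e-01  3.048e+02] pitch 46.01 yaw 14.689999999999998
```

```bash
python3 -m handwheel '[{"dx":0.7,"dy":0,"dz":0.7,"wx":0,"wy":0,"wz":0},{"dx":1.4,"dy":0,"dz":1.4,"wx":0,"wy":0,"wz":0},{"dx":2.1,"dy":0,"dz":2.1,"wx":0,"wy":0,"wz":0},{"dx":2.9,"dy":0,"dz":2.8,"wx":0,"wy":0,"wz":0},{"dx":3.6,"dy":0,"dz":3.5,"wx":0,"wy":0,"wz":0},{"dx":3.6,"dy":0,"dz":3.5,"wx":0,"wy":0,"wz":0}]'
python3 -m handwheel '[{"dx":0.4,"dy":0,"dz":0.3,"wx":0,"wy":0,"wz":0},{"dx":0.7,"dy":0,"dz":0.7,"wx":0,"wy":0,"wz":0},{"dx":1.1,"dy":0,"dz":1.0,"wx":0,"wy":0,"wz":0},{"dx":1.4,"dy":0,"dz":1.4,"wx":0,"wy":0,"wz":0},{"dx":1.4,"dy":0,"dz":1.4,"wx":0,"wy":0,"wz":0}]'
python3 -c "
from h import *
st(); seat_now()"
```

```text
time_s: 11.52
eef_pos: [619.6, 123.9, 177.6]
orientation: [[-0.672, -0.254, 0.696], [-0.176, 0.967, 0.182], [-0.72, -0.001, -0.694]]
contact_force: [0.4, 0.2, -2.5]
finger_gap: 0.252
time_s: 12.15
eef_pos: [620.2, 123.9, 176.7]
orientation: [[-0.67, -0.253, 0.698], [-0.176, 0.967, 0.182], [-0.721, -0.001, -0.693]]
contact_force: [-0.1, -0.2, 6.2]
finger_gap: 0.251
12.15 tcp [620.2 123.9 176.7] F [-0.1 -0.2  6.2] T [ 0.15 -0.59  0.04] gap 0.251 q [ 0.09  0.19  1.95  0.53  0.24 -2.2 ]
seat in stand [-9.00e-01  1.00e-01  2.99e+02] pitch 46.13 yaw 14.680000000000007
```

The rail is felt, at about 8.8 N with no sideways force. I'll ease back until it carries just the weight, then soften the grip.

```bash
python3 -m handwheel '[{"dx":-0.3,"dy":0,"dz":-0.3,"wx":0,"wy":0,"wz":0},{"dx":-0.5,"dy":0,"dz":-0.5,"wx":0,"wy":0,"wz":0},{"dx":-0.5,"dy":0,"dz":-0.5,"wx":0,"wy":0,"wz":0},{"dx":-0.5,"dy":0,"dz":-0.5,"wx":0,"wy":0,"wz":0}]'
python3 -m handwheel '[{"dx":0,"dy":0,"dz":0,"wx":0,"wy":0,"wz":0},{"dx":0,"dy":0,"dz":0,"wx":0,"wy":0,"wz":0}]' 0 20
python3 -m handwheel '[{"dx":0,"dy":0,"dz":0,"wx":0,"wy":0,"wz":0},{"dx":0,"dy":0,"dz":0,"wx":0,"wy":0,"wz":0}]' 0 3
python3 -c "
from h import *
st(); seat_now()"
```

```text
time_s: 12.65
eef_pos: [619.8, 123.9, 176.7]
orientation: [[-0.671, -0.254, 0.697], [-0.176, 0.967, 0.182], [-0.72, -0.001, -0.694]]
contact_force: [0.7, -0.5, 4.4]
finger_gap: 0.25
time_s: 12.9
eef_pos: [619.8, 123.9, 176.7]
orientation: [[-0.671, -0.254, 0.697], [-0.176, 0.967, 0.182], [-0.72, -0.001, -0.694]]
contact_force: [0.4, 0.4, 5.2]
finger_gap: 0.254
time_s: 13.15
eef_pos: [619.7, 123.9, 176.6]
orientation: [[-0.671, -0.254, 0.696], [-0.176, 0.967, 0.182], [-0.72, -0.001, -0.694]]
contact_force: [0.1, 1.1, 5.5]
finger_gap: 0.257
13.15 tcp [619.7 123.9 176.6] F [0.1 1.1 5.5] T [ 0.2  -0.56  0.11] gap 0.257 q [ 0.09  0.19  1.95  0.53  0.24 -2.2 ]
seat in stand [-1.200e+00  2.000e-01  2.989e+02] pitch 46.05 yaw 14.689999999999998
```

```bash
python3 -m handwheel '[{"dx":-0.3,"dy":0,"dz":-0.3,"wx":0,"wy":0,"wz":0},{"dx":-0.5,"dy":0,"dz":-0.5,"wx":0,"wy":0,"wz":0},{"dx":-0.5,"dy":0,"dz":-0.5,"wx":0,"wy":0,"wz":0},{"dx":-0.5,"dy":0,"dz":-0.5,"wx":0,"wy":0,"wz":0}]' 0 3
python3 -c "
from h import *
st(); seat_now()"
```

```text
time_s: 13.65
eef_pos: [619.4, 123.9, 176.7]
orientation: [[-0.672, -0.254, 0.696], [-0.177, 0.967, 0.182], [-0.719, -0.0, -0.695]]
contact_force: [0.2, 0.4, 0.1]
finger_gap: 0.255
13.65 tcp [619.4 123.9 176.7] F [0.2 0.4 0.1] T [ 0.04  0.17 -0.02] gap 0.255 q [ 0.09  0.19  1.95  0.52  0.24 -2.2 ]
seat in stand [-1.30e+00  2.00e-01  2.99e+02] pitch 45.97 yaw 14.700000000000003
```

The tool force is now zero, so the rail carries the whole weight. Open slowly.

```bash
Z='hold'; python3 -m handwheel '[{"dx":0,"dy":0,"dz":0,"wx":0,"wy":0,"wz":0},{"dx":0,"dy":0,"dz":0,"wx":0,"wy":0,"wz":0},{"dx":0,"dy":0,"dz":0,"wx":0,"wy":0,"wz":0},{"dx":0,"dy":0,"dz":0,"wx":0,"wy":0,"wz":0}]' 26 3
python3 -m handwheel '[{"dx":0,"dy":0,"dz":0,"wx":0,"wy":0,"wz":0},{"dx":0,"dy":0,"dz":0,"wx":0,"wy":0,"wz":0},{"dx":0,"dy":0,"dz":0,"wx":0,"wy":0,"wz":0},{"dx":0,"dy":0,"dz":0,"wx":0,"wy":0,"wz":0}]' 27 3
python3 -m handwheel '[{"dx":0,"dy":0,"dz":0,"wx":0,"wy":0,"wz":0},{"dx":0,"dy":0,"dz":0,"wx":0,"wy":0,"wz":0},{"dx":0,"dy":0,"dz":0,"wx":0,"wy":0,"wz":0},{"dx":0,"dy":0,"dz":0,"wx":0,"wy":0,"wz":0}]' 30 3
python3 -m handwheel '[{"dx":0,"dy":0,"dz":0,"wx":0,"wy":0,"wz":0},{"dx":0,"dy":0,"dz":0,"wx":0,"wy":0,"wz":0},{"dx":0,"dy":0,"dz":0,"wx":0,"wy":0,"wz":0},{"dx":0,"dy":0,"dz":0,"wx":0,"wy":0,"wz":0}]' 36 3
python3 -m handwheel '[{"dx":0,"dy":0,"dz":0,"wx":0,"wy":0,"wz":0},{"dx":0,"dy":0,"dz":0,"wx":0,"wy":0,"wz":0},{"dx":0,"dy":0,"dz":0,"wx":0,"wy":0,"wz":0},{"dx":0,"dy":0,"dz":0,"wx":0,"wy":0,"wz":0}]' 60 3
python3 -c "
from h import *
st(); c=snap('wrist','w5',scale=1.4)"
```

```text
time_s: 14.15
eef_pos: [619.7, 123.9, 177.2]
orientation: [[-0.671, -0.254, 0.696], [-0.176, 0.967, 0.182], [-0.72, -0.001, -0.694]]
contact_force: [1.0, 0.1, 0.8]
finger_gap: 0.26
time_s: 14.65
eef_pos: [619.7, 123.9, 177.2]
orientation: [[-0.671, -0.254, 0.696], [-0.176, 0.967, 0.182], [-0.72, -0.001, -0.694]]
contact_force: [0.4, -0.5, 0.1]
finger_gap: 0.271
time_s: 15.15
eef_pos: [619.6, 123.9, 177.1]
orientation: [[-0.672, -0.254, 0.696], [-0.176, 0.967, 0.182], [-0.72, -0.001, -0.694]]
contact_force: [-0.8, 0.3, -0.6]
finger_gap: 0.3
time_s: 15.65
eef_pos: [619.7, 123.9, 177.2]
orientation: [[-0.671, -0.254, 0.696], [-0.176, 0.967, 0.182], [-0.72, -0.001, -0.694]]
contact_force: [-0.2, -0.5, -0.6]
finger_gap: 0.359
time_s: 16.15
eef_pos: [619.7, 123.9, 177.2]
orientation: [[-0.671, -0.254, 0.696], [-0.176, 0.967, 0.182], [-0.72, -0.001, -0.694]]
contact_force: [-0.5, 1.3, 0.7]
finger_gap: 0.598
16.15 tcp [619.7 123.9 177.2] F [-0.5  1.3  0.7] T [0.01 0.18 0.01] gap 0.598 q [ 0.09  0.19  1.94  0.52  0.24 -2.2 ]
```

View pics/w5.png

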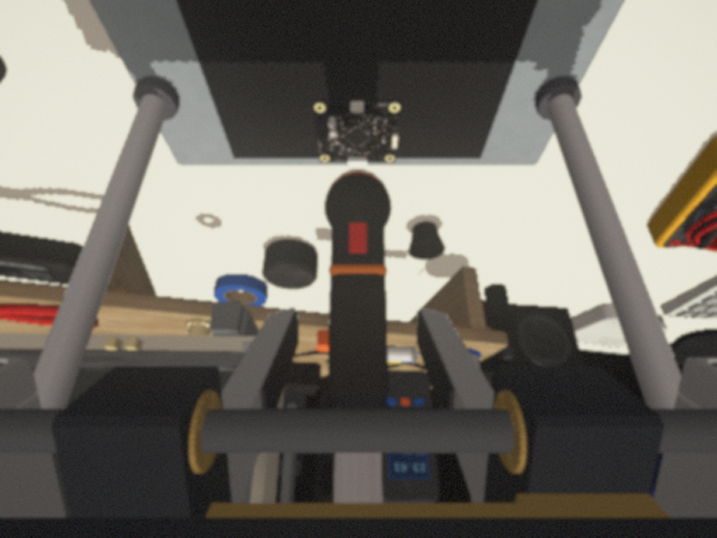

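The lamp hangs free and centred between the open fingers, with the button and band at the same pixels as before. Back out along the tool axis, slowly at first.

```bash
python3 -m handwheel '[{"dx":0,"dy":0,"dz":-4,"wx":0,"wy":0,"wz":0},{"dx":0,"dy":0,"dz":-10,"wx":0,"wy":0,"wz":0},{"dx":0,"dy":0,"dz":-18,"wx":0,"wy":0,"wz":0},{"dx":0,"dy":0,"dz":-26,"wx":0,"wy":0,"wz":0},{"dx":0,"dy":0,"dz":-34,"wx":0,"wy":0,"wz":0},{"dx":0,"dy":0,"dz":-42,"wx":0,"wy":0,"wz":0},{"dx":0,"dy":0,"dz":-50,"wx":0,"wy":0,"wz":0},{"dx":0,"dy":0,"dz":-50,"wx":0,"wy":0,"wz":0}]'
python3 -m handwheel '[{"dx":14,"dy":0,"dz":-65,"wx":0,"wy":0,"wz":0},{"dx":28,"dy":0,"dz":-80,"wx":0,"wy":0,"wz":0},{"dx":42,"dy":0,"dz":-95,"wx":0,"wy":0,"wz":0},{"dx":56,"dy":0,"dz":-110,"wx":0,"wy":0,"wz":0},{"dx":70,"dy":0,"dz":-125,"wx":0,"wy":0,"wz":0},{"dx":84,"dy":0,"dz":-140,"wx":0,"wy":0,"wz":0},{"dx":84,"dy":0,"dz":-140,"wx":0,"wy":0,"wz":0},{"dx":84,"dy":0,"dz":-140,"wx":0,"wy":0,"wz":0}]'
python3 -c "
from h import *
st(); c=snap('scene','s6',crop=(165,120,325,280),scale=3.6)
P=cloud(c); S=(P-RAIL)@Rz(SY)
m=(c['depth']>0)&(abs(S[...,0])<45)&(abs(S[...,1])<16)&(S[...,2]>40)&(S[...,2]<370)
q=S[m]
for z in range(60,340,20):
  k=q[abs(q[:,2]-z)<6]
  if len(k): print(z,len(k),k[:,0].min().round(),np.median(k[:,0]).round(1),k[:,0].max().round(),k[:,1].max().round())
"
```

```text
time_s: 17.2
eef_pos: [584.7, 114.7, 212.5]
orientation: [[-0.671, -0.254, 0.697], [-0.176, 0.967, 0.182], [-0.72, -0.001, -0.694]]
contact_force: [-0.3, 0.1, -0.2]
finger_gap: 0.6
time_s: 18.2
eef_pos: [431.5, 74.5, 248.9]
orientation: [[-0.671, -0.253, 0.697], [-0.176, 0.967, 0.182], [-0.72, -0.001, -0.694]]
contact_force: [0.7, 0.0, 0.4]
finger_gap: 0.6
18.2 tcp [431.5  74.5 248.9] F [0.7 0.  0.4] T [-0.08  0.14  0.03] gap 0.6 q [-0.05 -0.42  2.29  0.44  0.53 -2.17]
60 2 13.0 16.3 19.0 7.0
80 14 -6.0 25.7 38.0 15.0
100 13 -28.0 10.6 23.0 16.0
120 25 -44.0 -16.4 5.0 16.0
140 22 -42.0 -34.2 -20.0 16.0
160 18 -35.0 -28.7 -14.0 15.0
180 22 -31.0 -25.5 -7.0 15.0
200 25 -28.0 -19.1 -2.0 15.0
220 21 -19.0 -13.4 3.0 14.0
240 9 -19.0 -14.0 -11.0 10.0
260 11 -18.0 -15.2 -12.0 11.0
280 10 -18.0 -16.1 -10.0 12.0
300 28 -18.0 -8.7 9.0 15.0
```

View pics/s6.png

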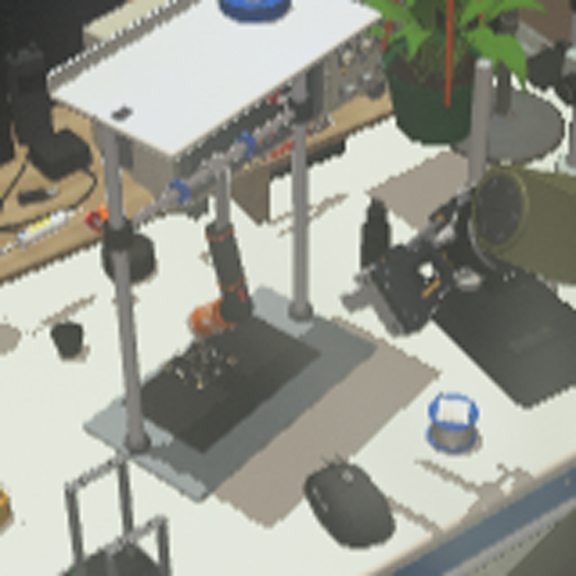

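The lamp hangs from the rail between the collars, at (222,170) in the crop, head pointing away and handle on the near side. The arm is clear. I'll let it settle briefly, confirm it is still, then hand in.

```bash
python3 -m handwheel '[{"dx":0,"dy":0,"dz":0,"wx":0,"wy":0,"wz":0},{"dx":0,"dy":0,"dz":0,"wx":0,"wy":0,"wz":0},{"dx":0,"dy":0,"dz":0,"wx":0,"wy":0,"wz":0},{"dx":0,"dy":0,"dz":0,"wx":0,"wy":0,"wz":0},{"dx":0,"dy":0,"dz":0,"wx":0,"wy":0,"wz":0},{"dx":0,"dy":0,"dz":0,"wx":0,"wy":0,"wz":0},{"dx":0,"dy":0,"dz":0,"wx":0,"wy":0,"wz":0},{"dx":0,"dy":0,"dz":0,"wx":0,"wy":0,"wz":0}]'
python3 -c "
from h import *
a=np.load('pics/s6.npz')['color'].astype(int); c=cams.camera('scene'); b=c['color'].astype(int); d=cams.camera('scene')['color'].astype(int)
f=lambda u,v: abs(u-v)[140:215,205:245].mean()
print('lamp diff',f(a,b),f(b,d)); st(); print(env.finish_job())"
```

```text
time_s: 19.25
eef_pos: [430.9, 74.4, 248.6]
orientation: [[-0.672, -0.254, 0.696], [-0.176, 0.967, 0.182], [-0.72, -0.001, -0.694]]
contact_force: [-0.2, 0.1, -0.0]
finger_gap: 0.599
lamp diff 0.5491111111111111 0.5552222222222222
19.35 tcp [430.9  74.4 248.6] F [-0.6  0.2  0.1] T [0.02 0.19 0.05] gap 0.6 q [-0.05 -0.42  2.29  0.44  0.53 -2.17]
the job is handed in; nothing more can be done
None
```

The lamp is hanging by its hook on the rail, between the blue collars, with its handle on the near side and its head pointing away. I handed the job in at 19.35 s; no verdict is reported.

- **Lift and approach:** I gripped the handle, lifted the lamp straight out of the dock and checked that it had not slipped (slope 30.2° against 30.4°). I then tilted it 46° and brought it in under the hood.
- **Touchdown:** I lowered it in steps of about a millimetre until the rail was felt. It first read about 9 N, with the hook seat computed about 299 mm up. I eased back until the tool force was near zero, softened the grip to 3 N and opened the fingers slowly.
- **Last checks:**
  - The computed hook position just before release was about 1 mm short of the rail line and centred along the rail.
  - Pictures one second apart showed the lamp still, with only noise-level change.
  - The wrist force was about zero and the arm was clear.
- **Disagreements:** Depth put the rail at 297 mm, against 299 mm by touch. That is within the 2 mm calibration error. The hook's top was hidden by the hood from the scene camera, so its final seating rests on the force reading and the visible near leg.
- **Bystanders:** I did not measure them again. The arm's path kept clear of them, and those visible in the last picture looked undisturbed.

I viewed 10 pictures.

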